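# Gauge the feed throat of a note counter and hold

## Task

Take the gap gauge out of its stand, turn it so that its bevelled, stepped side faces the sloping sprung plate of the feed head, and slide its blade straight down between the two plates, about the middle of their width, until it drags snugly and the sprung plate just gives way by a couple of millimetres; do not force it through. Finish while still holding the gauge at that depth in the gripper. Leave the other things on the desk where they are.

Things in the scene. Friction and masses are not known exactly. Their poses are not given: they have to be found in the camera images.
- gauge: Loose gap gauge, 0.10-0.20 kg, upright in its stand. Steel blade 30 wide (y) x 5 mm thick (x -2.5..2.5), 95 mm from tip to a black handle 32 wide, 12 thick (x -9.5..2.5), z 95..140. Flat side +x: blade and handle flush. Stepped side -x: handle stands 7 mm proud, and the lowest 6 mm of blade are bevelled to a 3.5 mm tip. Origin: centre of the tip, z up; tip 10 mm above the desk at the start
- gauge_grip (a point): Middle of the gauge's handle, in its thickness and width, 120 mm above the tip (at x = -3.5 mm in the gauge frame); axes as the gauge's. A gripper closing along the gauge's x takes the handle across its 12 mm thickness
- gauge_stand: Grey plastic stand for the gauge, fixed, 44 x 68 x 52 mm, with a slot 7.2 x 32.4 mm open at the top, floor 10 mm above the desk. Origin: centre of its underside; axes parallel to the gauge's while that stands in it
- feed_head: Feed head, fixed, grey base 125 x 100 x 12 mm, 110 mm high. Origin on the desk under the throat; x runs from the sloping sprung plate to the upright back plate, y along the plates. Both plates ride on a carriage that floats up to 8 mm either way along x at 0.5 N, so the throat aligns itself to the blade; it starts within 3 mm of centre
- back_plate: Upright steel back plate of the throat, 60 mm wide (y), 8 mm thick; floats with the carriage. Origin: middle of the top edge of its inner face, 110 mm above the desk; x points into the plate, away from the throat, z up. The throat is on its -x side
- pressure_plate: Sloping sprung steel plate, 60 mm wide. At rest it is 18.5 mm from the back plate at the mouth, narrowing 1 mm per 4 mm of depth to 0.4 mm at 72 mm depth; the right way round, the gauge first bears on both plates at 60 mm. Axes and origin as back_plate's at rest; it gives way along -x, up to 6 mm. Spring: 2.5 N at rest + 1.5 N per mm; pushing the blade down takes about 1.2 to 1.7 times that
- moistener: Bystander: white round finger moistener cup, 78 mm across, 25 mm high; origin at the centre of its underside
- bundle_8: Bystander: banknote bundle lying flat, 73 x 159 x 16 mm; origin at the centre of its underside
- uv_torch: Bystander: small black torch lying flat, 30 x 135 x 23 mm; origin at the centre of its underside
- marker: Bystander: marker pen with a black cap, lying, 135 mm long, 17 mm thick; origin at the centre of its underside
Mind the look-alikes: they are no part of the job. There is more than one size of the gauge; the job needs the larger. There is more than one size of the feed_head; the one meant has the size given above.

How it is judged:
On the way, in this order (a step that is already met when the one before it is completed fails the run):
1. the gauge is lifted clear of its stand in the gripper (height (world z) of gauge above 0.06 m and contact force between the fingers and gauge above 2 N and contact force between gauge and gauge_stand below 0.1 N), for 0.1 s.
2. the blade has entered the throat between the plates from above, near mid-width, before the sprung plate gives way (z of gauge in the frame of back_plate below -0.015 m and x of gauge in the frame of back_plate between -0.018 and 0 m and y of gauge in the frame of back_plate between -0.015 and 0.015 m and x of pressure_plate in the frame of back_plate above -0.0005 m), for 0.05 s.
At the end, for the whole second after the job is handed in: Gauge held still in the gripper, upright (0.1 rad), square to the plates (0.12 rad), bevelled side to the sloping plate, flat side within 2 mm of the back plate, within 15 mm of mid-width, tip over 55 mm below the mouth, over 2 N on the sprung plate, which is pushed back 0.7 to 3.8 mm (x of pressure_plate in the frame of back_plate between -0.0038 and -0.0007 m and contact force between gauge and pressure_plate above 2 N and x of gauge in the frame of back_plate above -0.0045 m and contact force between the fingers and gauge above 4 N and z of gauge in the frame of back_plate below -0.055 m and x of gauge_grip in the frame of back_plate below -0.002 m and y of gauge in the frame of back_plate between -0.015 and 0.015 m and angle between the x axis of gauge and the x axis of feed_head, either way round below 0.12 rad and angle between gauge's own z axis and vertical below 0.1 rad and linear speed of gauge below 0.01 m/s); the arm keeps its last pose, push and grip.
It fails at once if the blade is forced through the throat (sprung plate pushed back over 4.3 mm) (x of pressure_plate in the frame of back_plate below -0.0043 m).
It fails at once if another thing on the desk is shifted by over 20 mm (distance of any of moistener, bundle_8, uv_torch, marker from where it was at the start of the episode above 0.02 m).
It also fails if it takes over 38 s, if anything falls off the work surface, if the arm or the gripper's body presses on something with over 40 N, if the wrist force passes 120 N, or if a joint passes its speed limit or range.

## Robot

A 7-joint arm with a two-finger parallel gripper is mounted at the origin on a cart in front of the work surface, level with it; the furniture and walls round the work are solid. World frame = base frame: x ahead of the robot, y to its left, z up, the work surface at z = 0. Lengths are in m, angles in rad, forces in N, time in s.
With the tool pointing down it reaches from about 0.4 to 0.875 m from the base axis. Payload 19.3 kg.
Tool frame: the origin (TCP) lies at the very end of the fingers, on their centre line; the grasp point (between the pads) lies 19 mm behind it; z points along the fingers, y is the line along which they close (so a half turn about z gives the same grasp; the last joint's range is limited). The gripper opens to 85 mm and grips with 20 to 120 N. Pads are 22 mm wide; open, the fingers measure 114 mm over their backs; the gripper's body (76 mm by 85 mm) begins 54 mm behind the grasp point. The pads swing forward as they close: fully open they stand 13 mm farther back than shut.
Start: joints at [1.093, 0.521, -0.036, 1.599, 0.021, 1.021, -0.113], TCP at [0.248, -0.574, 0.231] pointing down, gripper open.
Joint ranges: [-2.91, 2.91], [-0.3, 2.13], [-1.5, 1.42], [0.17, 2.43], [-1.26, 4.41], [0.16, 1.93], [-2.52, 2.52]. Speed limits (rad/s): [1.89, 1.89, 2.39, 2.39, 3.01, 3.01, 3.01].

## Interface

Orientations are given as [roll, pitch, yaw] about the fixed x, y, z axes, in that order (R = Rz(yaw) Ry(pitch) Rx(roll)).
In Python, from workcell import bot gives the robot as it stands. The module is installed in compiled form; this text tells all that it offers.
- The arm moves only by the tool apply_moves, never from a script. Its arguments are lists of equal length, an entry for each row: "claw": the finger opening in m, from 0 to 0.0854; "xyz": the shift along the tool's x, y, z in m, a list of three; "twist": the turn, a rotation vector about the tool's x, y, z in rad, a list of three. A call has 1 to 20 rows; each row shifts and turns the commanded pose from where the row before left it, along the tool's axes as they then stand; what a row does not reach is not made up. A row lasts 1/10 s, in which the tool goes at most 50 mm and 8.59 degrees, less where a joint would pass 70% of its speed; a pose out of reach is approached as far as the arm can. A call with a gripper value outside its range is refused whole. The fingers move at their own pace and stop on an object; "force" is the grip in N (left out, the last holds). Time passes only in rows, so rows that do not move let the fingers close. It gives the time, the measured TCP pose, the force, the opening and the grip force at its end, in the units of the state.
- bot.observe(): the state, without advancing time (a new reading comes with each control period).
- bot.grab_frame(name): name is "side" or "top"; returns a dict with "img" (400x640x3 uint8, red, green, blue), "vfov" (degrees; the focal length in pixels is half the picture's height over the tangent of half this angle, whatever the lens; pixels are square), "cx", "cy" (the principal point, pixels), "view" (4x4, takes a point from world to camera coordinates). Camera axes: x right, y up, looking along -z (the intrinsics and any distortion apply to the point x, -y, -z); pixel columns grow to the right and rows downward; lengths in m; the calibration is good to about 2 mm. A picture is of the moment at which its call begins. There is no depth.
- bot.job_done(): hands the job in; it is judged then, once.
Trained networks look in the newest picture that a camera, given by its name, has taken for a name from the list of things; names that differ only in an ending like _2 or _b are one class to them, and where a whole thing is asked for, a point or a joint stands for the part that bears it (a point fixed in the world has none). Each returns a list of dicts, best first, with "score" (0 to 1); they miss things now and then, are a little off and sometimes report something else, mostly with a low value. They report only what shows in the picture. A call takes as long as a camera call. They do not tell look-alikes from the thing itself.
- bot.find_in(camera, query): "position" ([x, y, z] in m, in world coordinates, good to about 4 mm: the middle of the surface that is visible of it).
The state is a dict: "clock": time; "qpos": joint angles; "qd": joint speeds; "joint_efforts": joint torques, N m; "position": TCP position; "tool_rot": TCP orientation; "force": force on the tool from outside, world axes, zero at the start; "moment": the same for the moment, N m; "grip_width": finger opening in m; "finger_force": force on a finger pad.
Only numpy, scipy, OpenCV 4.12 (cv2) and the standard library are available. Lean on these libraries where they do the work, as an engineer would, in place of code of your own. Each camera call takes 0.05 s, during which the arm holds its last target. There are 200 camera calls.

## Working session

There is one attempt and no reset: what is moved stays moved. The work goes in short steps, Python scripts to look and compute and a tool call to move; the robot and the scene stay as the last step left them, time stands still between calls to the robot, and variables do not carry over. Pictures are saved under pics/ and viewed, at most 10 in all, crops included, and the job is handed in when it is done.

Besides the shell and the picture viewer there is one more tool, called after "Emit:" by a JSON object that holds its "api" and its "payload". apply_moves: Moves the arm, as the interface text tells. Its arguments: {"type":"object","properties":{"claw":{"type":"array"},"xyz":{"type":"array"},"twist":{"type":"array"},"force":{"type":"number"}},"required":["claw","xyz","twist"]}

```bash
mkdir -p pics; cat > h.py <<'E'
import numpy as np, cv2
from workcell import bot
def K(f):
    h=f["img"].shape[0]; fl=h/2/np.tan(np.radians(f["vfov"])/2)
    return fl,f["cx"],f["cy"]
def proj(f,p):
    fl,cx,cy=K(f); p=np.atleast_2d(p); V=np.array(f["view"])
    c=p@V[:3,:3].T+V[:3,3]
    return np.c_[cx+fl*c[:,0]/-c[:,2], cy+fl*-c[:,1]/-c[:,2]]
def back(f,u,v,z):
    fl,cx,cy=K(f); V=np.array(f["view"]); R=V[:3,:3]; o=-R.T@V[:3,3]
    d=R.T@np.array([(u-cx)/fl,-(v-cy)/fl,-1]); return o+d*(z-o[2])/d[2]
E
python3 - <<'E'
from h import *
for c in ("side","top"):
    f=bot.grab_frame(c); cv2.imwrite(f"pics/{c}0.png",f["img"][:,:,::-1])
    V=np.array(f["view"]); print(c,f["vfov"],f["cx"],f["cy"],[k for k in f],np.round(-V[:3,:3].T@V[:3,3],3),np.round(V[:3,:3],3).tolist())
    for q in ("gauge","gauge_stand","feed_head","back_plate","pressure_plate","moistener","bundle_8","uv_torch","marker"):
        for d in bot.find_in(c,q): print(q,round(d["score"],2),np.round(d["position"],3),proj(f,d["position"]).round()[0])
print(bot.observe())
E
```

```text
side 51.32868679372374 315.61632871597646 202.51141217934176 ['img', 'vfov', 'cx', 'cy', 'view'] [0.471 0.88  0.814] [[-0.993, -0.113, 0.024], [0.085, -0.572, 0.816], [-0.079, 0.813, 0.577]]
gauge 0.6 [0.531 0.134 0.111] [319. 261.]
gauge 0.53 [0.381 0.132 0.002] [376. 297.]
gauge_stand 0.81 [0.532 0.151 0.042] [317. 286.]
feed_head 0.89 [ 0.492 -0.061  0.023] [339. 239.]
feed_head 0.58 [ 0.624 -0.486  0.018] [311. 164.]
feed_head 0.55 [0.533 0.134 0.111] [318. 261.]
back_plate 0.66 [ 0.491 -0.062  0.054] [340. 230.]
back_plate 0.65 [ 0.627 -0.488  0.032] [311. 161.]
pressure_plate 0.66 [ 0.493 -0.062  0.063] [339. 228.]
pressure_plate 0.47 [ 0.622 -0.484  0.041] [312. 160.]
moistener 0.76 [0.643 0.268 0.021] [264. 324.]
bundle_8 0.81 [ 0.688 -0.229  0.01 ] [283. 204.]
uv_torch 0.83 [0.562 0.278 0.018] [298. 332.]
top 51.33556500351538 314.19062822041496 200.03478996343523 ['img', 'vfov', 'cx', 'cy', 'view'] [ 0.457 -0.111  1.274] [[0.007, -1.0, -0.023], [0.996, 0.005, 0.094], [-0.094, -0.023, 0.995]]
gauge 0.49 [0.387 0.13  0.007] [244. 262.]
gauge_stand 0.64 [0.522 0.124 0.048] [24
[... 594 characters left out ...]
 225.]
{'clock': 1.0, 'qpos': array([ 1.09279105,  0.52138013, -0.03627983,  1.59948903,  0.0212036 ,
        1.02108477, -0.112804  ]), 'qd': array([ 0.00050458, -0.00136269,  0.00041161,  0.00132096,  0.00118318,
        0.00037581, -0.00134216]), 'joint_efforts': array([ 4.71196436e-04, -9.26831317e+01,  1.97877131e+00, -3.70249987e+01,
        1.81152520e-02,  1.79140239e-03,  1.87348121e-05]), 'position': array([ 0.24784101, -0.5737648 ,  0.23130733]), 'tool_rot': array([3.14156841e+00, 9.81924839e-06, 4.07742546e-01]), 'force': array([-0.27621208,  0.59970354,  0.48318602]), 'moment': array([-0.02521639,  0.01567479, -0.03497713]), 'finger_force': 0.0, 'grip_width': 0.0853726682922561}
```

View pics/side0.png

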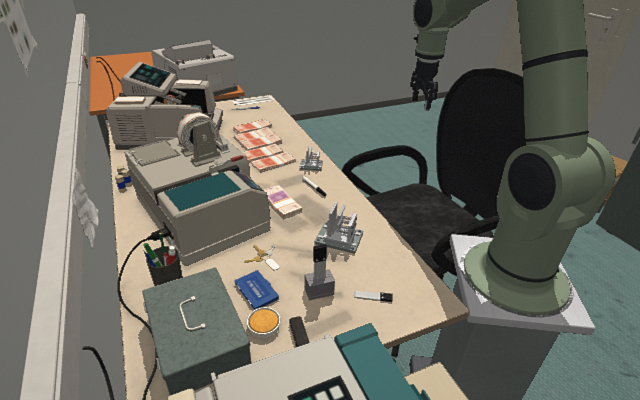

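View pics/top0.png

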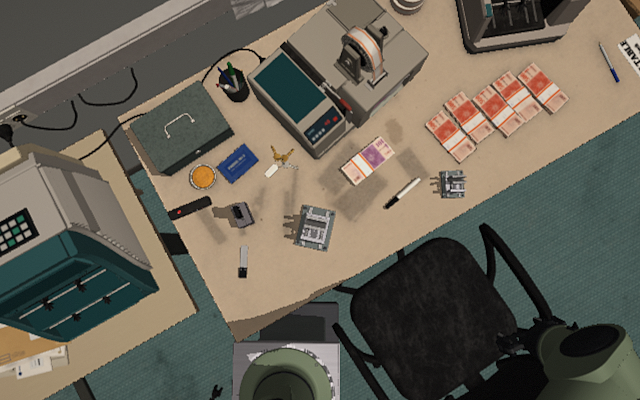

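The side view shows the gauge upright in its stand at (319,261), with a smaller one lying at (376,297). The large feed head is at (339,239) and the small one at (311,160). The top view shows the stand at (240,214) and the large head at (316,228). The upright gauge and the larger, nearer head fit the description. I'll confirm both in an enlarged crop.

```bash
python3 - <<'E'
from h import *
a=cv2.imread("pics/side0.png")[190:305,290:400]; b=cv2.imread("pics/top0.png")[190:290,220:345]
a=cv2.resize(a,None,fx=3.6,fy=3.6,interpolation=cv2.INTER_CUBIC);b=cv2.resize(b,None,fx=3.2,fy=3.2,interpolation=cv2.INTER_CUBIC)
o=np.zeros((420,800,3),np.uint8);o[:a.shape[0],:a.shape[1]]=a;o[:b.shape[0],400:800]=b[:, :400];cv2.imwrite("pics/c1.png",o)
E
```

```text
(no output)
```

View pics/c1.png

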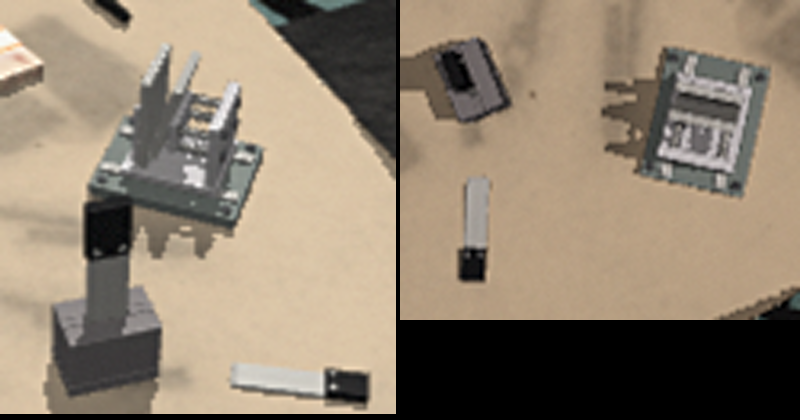

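The crop confirms the upright gauge and the larger head. The back plate is on the far (+x) side, with the sprung plate and spring bracket on the near (-x) side. Next I'll fit box outlines to both views.

```bash
cat > fit.py <<'E'
from h import *
from scipy.optimize import minimize
def box(x0,x1,y0,y1,z0,z1): return np.array([[a,b,c] for a in(x0,x1) for b in(y0,y1) for c in(z0,z1)],float)
def place(P,x,y,t,z=0):
    c,s=np.cos(t),np.sin(t); return P@np.array([[c,s,0],[-s,c,0],[0,0,1]])+[x,y,z]
def load(tag="0"):
    F=[bot.grab_frame(c) for c in("side","top")]; G=[]
    for f in F:
        im=cv2.GaussianBlur(f["img"].astype(np.float32),(0,0),0.8)
        G.append((cv2.Sobel(im,cv2.CV_32F,1,0).transpose(2,0,1),cv2.Sobel(im,cv2.CV_32F,0,1).transpose(2,0,1)))
    return F,G
def edge(g,a,b):
    n=max(8,int(2*np.hypot(*(b-a)))); t=np.linspace(.05,.95,n)[:,None]; p=(a+(b-a)*t).astype(np.float32)
    d=(b-a)/np.hypot(*(b-a)); N=(-d[1],d[0])
    s=0
    for k in range(3):
        gx=cv2.remap(g[0][k],p[:,:1],p[:,1:],1);gy=cv2.remap(g[1][k],p[:,:1],p[:,1:],1); s=s+abs(gx*N[0]+gy*N[1])
    return s.sum()/2, n/2
def hullscore(F,G,P):
    tot=0
    for f,g in zip(F,G):
        h=cv2.convexHull(proj(f,P).astype(np.float32))[:,0].astype(float)
        r=[edge(g,h[i],h[(i+1)%len(h)]) for i in range(len(h))]
        tot+=sum(a for a,_ in r)/sum(b for _,b in r)
    return tot
def fit(F,G,B,x0,z=0,dx=.02,dt=.3):
    best=None; rng=np.random.default_rng(0); fun=lambda v:-hullscore(F,G,place(B,v[0],v[1],v[2],z))
    c=[np.array(x0)+rng.uniform(-1,1,3)*[dx,dx,dt] for _ in range(500)]
    c=sorted(c,key=fun)[:8]
    R=[minimize(fun,v,method="Nelder-Mead",options=dict(initial_simplex=[v,v+[.004,0,0],v+[0,.004,0],v+[0,0,.05]])) for v in c]
    R.sort(key=lambda r:r.fun); return R
E
cat > f1.py <<'E'
from fit import *
F,G=load()
S=fit(F,G,box(-.022,.022,-.034,.034,0,.052),(.522,.135,-1.05)); print("stand",[(r.x.round(4),round(r.fun)) for r in S[:3]])
B=fit(F,G,box(-.0625,.0625,-.05,.05,0,.012),(.485,-.08,-.23)); print("base",[(r.x.round(4),round(r.fun)) for r in B[:3]])
H=fit(F,G,box(-.006,.006,-.016,.016,.105,.15),(.522,.135,-1.05),dx=.015); print("handle",[(r.x.round(4),round(r.fun)) for r in H[:3]])
s,b,h=S[0].x,B[0].x,H[0].x
t=s[2]; print("handle offset in stand frame",(h[:2]-s[:2])@np.array([[np.cos(t),-np.sin(t)],[np.sin(t),np.cos(t)]]))
o=[]
for f,(u,v,w,hh) in zip(F,((295,195,90,120),(225,185,120,90))):
    k=4.4; im=cv2.resize(f["img"][v:v+hh,u:u+w,::-1],None,fx=k,fy=k,interpolation=cv2.INTER_CUBIC)
    for P,col in((place(box(-.022,.022,-.034,.034,0,.052),*s),(0,255,0)),(place(box(-.0625,.0625,-.05,.05,0,.012),*b),(0,0,255)),(place(box(-.006,.006,-.016,.016,.105,.15),*h),(255,255,0))):
        q=cv2.convexHull(proj(f,P).astype(np.float32))[:,0]
        cv2.polylines(im,[((q-[u,v]+.5)*k).astype(int)],True,col,1)
    o.append(im)
c=np.zeros((530,800,3),np.uint8)
c[:o[0].shape[0],:o[0].shape[1]]=o[0]; w=min(400,o[1].shape[1]); c[:o[1].shape[0],400:400+w]=o[1][:,:w]
cv2.imwrite("pics/fit.png",c)
E
python3 f1.py
```

```text
stand [(array([ 0.5288,  0.1327, -1.1776]), -963), (array([ 0.5289,  0.1327, -1.1776]), -963), (array([ 0.5289,  0.1327, -1.1773]), -963)]
base [(array([ 0.4916, -0.0859, -0.2106]), -751), (array([ 0.4915, -0.0859, -0.2106]), -751), (array([ 0.4916, -0.086 , -0.2107]), -751)]
handle [(array([ 0.5303,  0.1271, -1.203 ]), -1262), (array([ 0.5304,  0.1272, -1.207 ]), -1262), (array([ 0.5303,  0.1272, -1.2139]), -1262)]
handle offset in stand frame [ 0.0057073 -0.0007301]
```

View pics/fit.png

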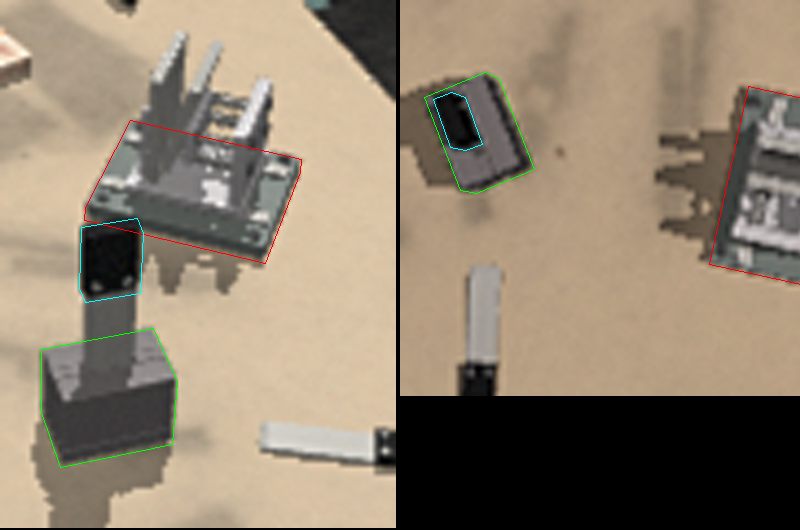

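The outlines fit well. The handle is offset about 5.7 mm away from the side camera, so the gauge's flat (+x) side faces that camera and gauge yaw is about 1.96. Head yaw is about -0.21. Next I'll locate the back plate and work out the first move.

```bash
cat > f2.py <<'E'
from fit import *
F,G=load(); b=np.array([.4916,-.0859,-.2106])
P=box(0,.008,-.03,.03,.105,.11)
def sc(v): 
    c,s=np.cos(b[2]),np.sin(b[2]); return hullscore(F,G,place(P,b[0]+c*v[0]-s*v[1],b[1]+s*v[0]+c*v[1],b[2]))
r=sorted([(sc((u,w)),round(u,4),round(w,4)) for u in np.arange(-.06,.06,.001) for w in np.arange(-.006,.007,.002)])[::-1]
for q in r[:12]: print(q)
u,w=r[0][1:]; c,s=np.cos(b[2]),np.sin(b[2]); X=(b[0]+c*u-s*w,b[1]+s*u+c*w); print("plate",X)
o=bot.observe(); y=o["tool_rot"][2]; d=np.array([.530,.127])-o["position"][:2]; print("tool x,y",d@[np.cos(y),np.sin(y)],d@[np.sin(y),-np.cos(y)])
Q=place(P,*X,b[2]); out=np.zeros((500,800,3),np.uint8)
for i,(f,(u0,v0)) in enumerate(zip(F,((312,195),(290,195)))):
    k=7; im=cv2.resize(f["img"][v0:v0+65,u0:u0+57,::-1],None,fx=k,fy=k,interpolation=cv2.INTER_CUBIC)
    h=cv2.convexHull(proj(f,Q).astype(np.float32))[:,0]; cv2.polylines(im,[((h-[u0,v0]+.5)*k).astype(int)],True,(0,0,255),1)
    out[:im.shape[0],i*400:i*400+im.shape[1]]=im
cv2.imwrite("pics/plate.png",out)
E
python3 f2.py
```

```text
(np.float64(904.1023636576338), np.float64(0.013), np.float64(0.002))
(np.float64(897.580804126665), np.float64(0.013), np.float64(0.004))
(np.float64(881.8904059294555), np.float64(0.012), np.float64(0.002))
(np.float64(873.7691131881459), np.float64(0.012), np.float64(0.004))
(np.float64(860.6312361398367), np.float64(0.013), np.float64(0.006))
(np.float64(859.850156020738), np.float64(0.013), np.float64(0.0))
(np.float64(856.9130596773471), np.float64(0.013), np.float64(-0.006))
(np.float64(847.950951109669), np.float64(0.013), np.float64(-0.004))
(np.float64(841.7792552217115), np.float64(0.014), np.float64(0.002))
(np.float64(836.9341581615115), np.float64(0.014), np.float64(0.004))
(np.float64(835.1537193800259), np.float64(0.012), np.float64(0.0))
(np.float64(832.3637269099221), np.float64(0.012), np.float64(0.006))
plate (np.float64(0.5047308669773742), np.float64(-0.0866617955253879))
tool x,y 0.5369002538078773 -0.5314292601329917
```

View pics/plate.png

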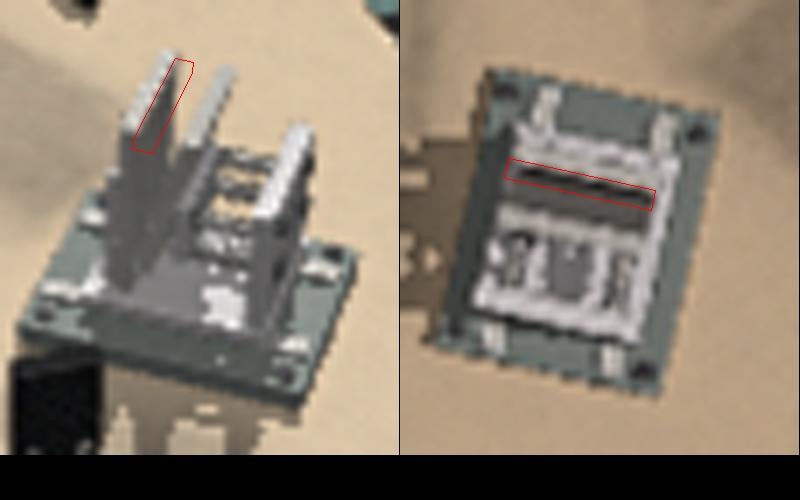

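The fit latched onto the dark throat. The real plate's inner top edge runs along the far side of the red box, at u≈0.021. I'll restrict the search around that and start the approach.

```bash
cat >> f2.py <<'E'
print([q for q in r if q[1]>.0165][:8])
E
python3 f2.py | tail -1
```

```text
[(np.float64(768.5368721159659), np.float64(0.021), np.float64(-0.004)), (np.float64(760.8869708778277), np.float64(0.022), np.float64(-0.004)), (np.float64(755.7178035067864), np.float64(0.021), np.float64(-0.002)), (np.float64(754.6530177417615), np.float64(0.022), np.float64(-0.002)), (np.float64(753.9861274448267), np.float64(0.021), np.float64(0.002)), (np.float64(750.1163537372422), np.float64(0.021), np.float64(0.0)), (np.float64(743.6516850613389), np.float64(0.022), np.float64(0.002)), (np.float64(742.9411258969931), np.float64(0.021), np.float64(-0.006))]
```

Emit:
{"api": "apply_moves", "payload": {"claw": [0.0854,0.0854,0.0854,0.0854,0.0854,0.0854,0.0854,0.0854,0.0854,0.0854,0.0854,0.0854,0.0854,0.0854,0.0854,0.0854,0.0854,0.0854,0.0854,0.0854], "xyz": [[0.0268,-0.0266,0],[0.0268,-0.0266,0],[0.0268,-0.0266,0],[0.0268,-0.0266,0],[0.0268,-0.0266,0],[0.0268,-0.0266,0],[0.0268,-0.0266,0],[0.0268,-0.0266,0],[0.0268,-0.0266,0],[0.0268,-0.0266,0],[0.0268,-0.0266,0],[0.0268,-0.0266,0],[0.0268,-0.0266,0],[0.0268,-0.0266,0],[0.0268,-0.0266,0],[0.0268,-0.0266,0],[0.0268,-0.0266,0],[0.0268,-0.0266,0],[0.0268,-0.0266,0],[0.0268,-0.0266,0]], "twist": [[0,0,0],[0,0,0],[0,0,0],[0,0,0],[0,0,0],[0,0,0],[0,0,0],[0,0,0],[0,0,0],[0,0,0],[0,0,0],[0,0,0],[0,0,0],[0,0,0],[0,0,0],[0,0,0],[0,0,0],[0,0,0],[0,0,0],[0,0,0]]}}

```text
clock: 3.3
position: [0.5294, 0.1287, 0.2314]
tool_rot: [3.141, -0.0, 0.408]
force: [0.8, -0.3, 0.5]
grip_width: 0.0856
finger_force: 0.0
```

```bash
python3 -c "
from h import *
print(bot.observe()['qpos'].round(2))"
```

```text
[-0.09  0.41 -0.34  1.8   0.16  0.96 -1.66]
```

Emit:
{"api": "apply_moves", "payload": {"claw": [0.0854,0.0854], "xyz": [[0,0,0],[0,0,0]], "twist": [[0,0,-0.14],[0,0,-0.14]]}}

```text
clock: 3.5
position: [0.5289, 0.1286, 0.2311]
tool_rot: [-3.141, 0.0, 0.695]
force: [-0.1, -0.3, -0.4]
grip_width: 0.0855
finger_force: 0.0
```

```bash
python3 -c "
from h import *
print(bot.observe()['qpos'].round(2))"
```

```text
[-0.05  0.42 -0.4   1.8   0.19  0.96 -1.4 ]
```

Emit:
{"api": "apply_moves", "payload": {"claw": [0.0854,0.0854,0.0854,0.0854,0.0854,0.0854,0.0854,0.0854,0.0854,0.0854,0.0854,0.0854,0.0854,0.0854,0.0854,0.0854,0.0854,0.0854,0.0854,0.0854], "xyz": [[0,0,0],[0,0,0],[0,0,0],[0,0,0],[0,0,0],[0,0,0],[0,0,0],[0,0,0],[0,0,0],[0,0,0],[0,0,0],[0,0,0],[0,0,0],[0,0,0],[0,0,0],[0,0,0],[0,0,0],[0,0,0],[0,0,0],[0,0,0]], "twist": [[0,0,-0.142],[0,0,-0.142],[0,0,-0.142],[0,0,-0.142],[0,0,-0.142],[0,0,-0.142],[0,0,-0.142],[0,0,-0.142],[0,0,-0.142],[0,0,-0.142],[0,0,-0.142],[0,0,-0.142],[0,0,-0.142],[0,0,-0.142],[0,0,-0.142],[0,0,-0.142],[0,0,-0.142],[0,0,-0.142],[0,0,-0.142],[0,0,-0.142]]}}

```text
clock: 5.5
position: [0.529, 0.127, 0.2313]
tool_rot: [-3.141, 0.0, -2.75]
force: [0.6, 0.5, 0.2]
grip_width: 0.0852
finger_force: 0.0
```

```bash
python3 - <<'E'
from h import *
o=bot.observe(); print(o['qpos'].round(2),o['position'].round(4),o['tool_rot'].round(3))
y=o["tool_rot"][2]; d=np.array([.5303,.1272])-o["position"][:2]; print(d@[np.cos(y),np.sin(y)],d@[np.sin(y),-np.cos(y)])
f=bot.grab_frame("top"); a=f["img"][150:270,180:300,::-1]
g=bot.grab_frame("side"); b=g["img"][190:310,260:380,::-1]
cv2.imwrite("pics/above.png",np.hstack([cv2.resize(x,(396,396),interpolation=2) for x in(a,b)]))
E
```

```text
[ 0.39  0.59 -1.06  1.78  0.57  1.12  1.1 ] [0.529  0.127  0.2313] [-3.141  0.    -2.75 ]
-0.001259070574387266 -0.0003332479553165602
```

View pics/above.png

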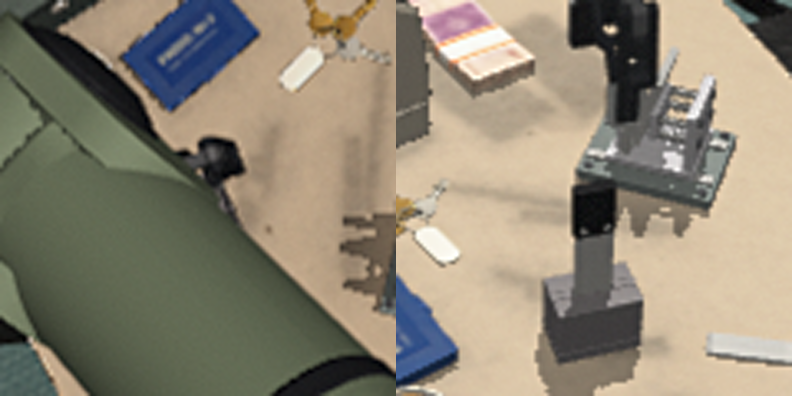

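The arm hides the top view. The side view shows the gripper above the gauge (handle at crop (595,210)) and clear. I'll descend and grip.

Emit:
{"api": "apply_moves", "payload": {"claw": [0.0854,0.0854,0.0854,0.0854,0.0854,0.0854,0.02,0.005,0.005,0.005,0.005,0.005,0.005,0.005,0.005], "xyz": [[-0.001,0,0.025],[0,0,0.025],[0,0,0.025],[0,0,0.025],[0,0,0.02],[0,0,0],[0,0,0],[0,0,0],[0,0,0],[0,0,0],[0,0,0],[0,0,0],[0,0,0],[0,0,0],[0,0,0]], "twist": [[0,0,0],[0,0,0],[0,0,0],[0,0,0],[0,0,0],[0,0,0],[0,0,0],[0,0,0],[0,0,0],[0,0,0],[0,0,0],[0,0,0],[0,0,0],[0,0,0],[0,0,0]], "force": 60}}

```text
clock: 7.1
position: [0.5298, 0.1286, 0.1119]
tool_rot: [3.14, 0.001, -2.755]
force: [-2.5, 3.1, 5.9]
grip_width: 0.0114
finger_force: 58.1
```

Emit:
{"api": "apply_moves", "payload": {"claw": [0.005,0.005,0.005,0.005,0.005,0.005,0.005], "xyz": [[0,0,-0.01],[0,0,-0.02],[0,0,-0.03],[0,0,-0.03],[0,0,-0.03],[0,0,-0.03],[0,0,0]], "twist": [[0,0,0],[0,0,0],[0,0,0],[0,0,0],[0,0,0],[0,0,0],[0,0,0]]}}

```text
clock: 7.8
position: [0.5309, 0.1281, 0.2653]
tool_rot: [-3.14, 0.005, -2.756]
force: [0.2, 0.7, -1.9]
grip_width: 0.0114
finger_force: 58.7
```

Emit:
{"api": "apply_moves", "payload": {"claw": [0.005,0.005,0.005,0.005,0.005,0.005,0.005,0.005,0.005,0.005,0.005,0.005,0.005,0.005,0.005,0.005,0.005], "xyz": [[0,0,0],[0,0,0],[0,0,0],[0,0,0],[0,0,0],[0,0,0],[0,0,0],[0,0,0],[0,0,0],[0,0,0],[0,0,0],[0,0,0],[0,0,0],[0,0,0],[0,0,0],[0,0,0],[0,0,0]], "twist": [[0,0,0.1355],[0,0,0.1355],[0,0,0.1355],[0,0,0.1355],[0,0,0.1355],[0,0,0.1355],[0,0,0.1355],[0,0,0.1355],[0,0,0.1355],[0,0,0.1355],[0,0,0.1355],[0,0,0.1355],[0,0,0.1355],[0,0,0.1355],[0,0,0.1355],[0,0,0.1355],[0,0,0]]}}

```text
clock: 9.5
position: [0.5296, 0.1275, 0.2614]
tool_rot: [-3.141, 0.0, 1.357]
force: [-0.4, -0.2, -1.6]
grip_width: 0.0115
finger_force: 58.7
```

```bash
python3 - <<'E'
from h import *
o=bot.observe(); p=o['position'];y=o["tool_rot"][2]
print(o['qpos'].round(2),p.round(4),o['tool_rot'].round(3))
g=bot.grab_frame("side"); c=proj(g,p).round().astype(int)[0]; print(c)
b=g["img"][max(c[1]-50,0):c[1]+60,c[0]-50:c[0]+50,::-1]
cv2.imwrite("pics/held.png",cv2.resize(b,None,fx=5,fy=5,interpolation=2))
# target grip point: gauge x=-3.5mm; flat face 2.5mm. aim flat 7 mm from back plate
t=-.2106;X=np.array([.5122,-.0913]); ex=np.array([np.cos(t),np.sin(t)])
T=X+ex*(-.0075-.0035); d=T-p[:2]; print("T",T,"d",d,"tool",d@[np.cos(y),np.sin(y)],d@[np.sin(y),-np.cos(y)])
E
```

```text
[ 0.08  0.41 -0.57  1.76  0.25  1.05 -0.79] [0.5296 0.1275 0.2614] [-3.141  0.     1.357]
[322 210]
T [ 0.50144304 -0.08900049] d [-0.02816943 -0.21645261] tool -0.21750585356239607 0.01834259642582763
```

View pics/held.png

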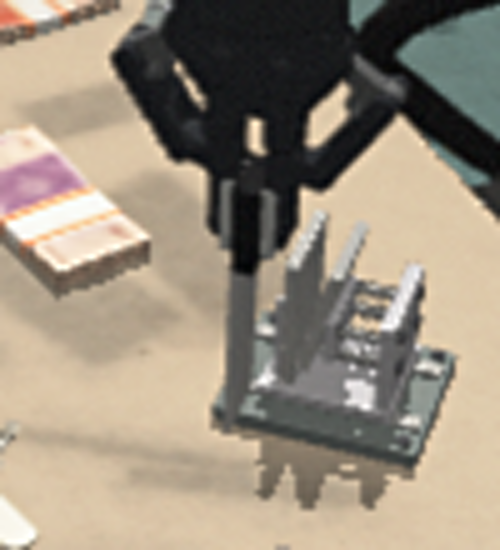

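The gauge hangs nearly edge-on, with the blade at about (240,340) and the handle at (245,220). Which side is stepped is hard to judge by eye, so I'll score both hypotheses numerically.

```bash
cat > f3.py <<'E'
from fit import *
F,G=load(); F,G=F[:1],G[:1]; o=bot.observe(); p=o['position']; yaw=o['tool_rot'][2]-np.pi/2
from scipy.spatial.transform import Rotation as Ro
g=F[0]; outs=[]
for sgn in(1,-1):
    res=[]
    for tilt in np.arange(-.1,.101,.02):
      for dx in np.arange(-.004,.0041,.001):
       for dz in(-.006,0,.006):
        R=Ro.from_euler('z',yaw).as_matrix()@Ro.from_euler('y',tilt).as_matrix()
        bl=box(-.0025,.0025,-.015,.015,0.0,.095); hd=box(-.0095,.0025,-.016,.016,.095,.101)
        W=[((b-[-.0035,0,.12])*[sgn,1,1]+[dx,0,dz])@R.T+p+[0,0,.019] for b in(bl,hd)]
        res.append((hullscore(F,G,W[0]),tilt,dx,dz,W))
    res.sort(key=lambda r:-r[0]); print(sgn,[tuple(np.round(r[:4],3)) for r in res[:4]])
    u,v=285,170;k=7
    im=cv2.resize(g["img"][v:v+85,u:u+57,::-1],None,fx=k,fy=k,interpolation=cv2.INTER_CUBIC)
    for b,c in zip(res[0][4],((0,0,255),(0,255,0))):
        h=cv2.convexHull(proj(g,b).astype(np.float32))[:,0]; cv2.polylines(im,[((h-[u,v]+.5)*k).astype(int)],True,c,1)
    outs.append(im)
cv2.imwrite("pics/hyp.png",np.hstack(outs))
E
python3 f3.py
```

```text
1 [(np.float64(570.82), np.float64(-0.02), np.float64(-0.001), np.float64(0.006)), (np.float64(568.107), np.float64(0.0), np.float64(0.0), np.float64(0.006)), (np.float64(556.99), np.float64(-0.04), np.float64(-0.003), np.float64(0.006)), (np.float64(556.538), np.float64(-0.02), np.float64(-0.002), np.float64(0.006))]
-1 [(np.float64(556.99), np.float64(-0.04), np.float64(0.004), np.float64(0.006)), (np.float64(540.197), np.float64(-0.06), np.float64(0.003), np.float64(0.006)), (np.float64(528.237), np.float64(-0.04), np.float64(0.004), np.float64(0.0)), (np.float64(526.957), np.float64(-0.06), np.float64(0.004), np.float64(0.006))]
```

View pics/hyp.png

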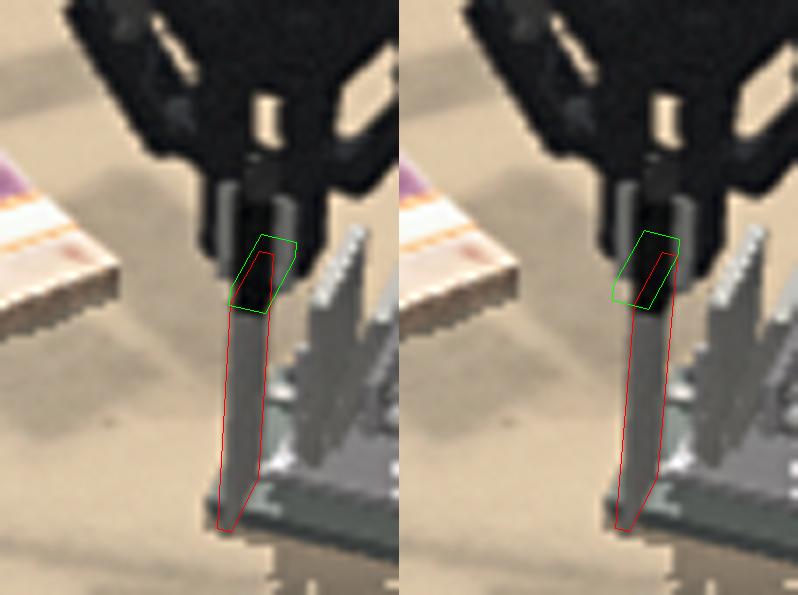

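Hypothesis +1 (flat side toward the back plate) fits with no shift or tilt, while -1 needs a 4 mm offset. It also agrees with the earlier fit. I'll move over the throat.

Emit:
{"api": "apply_moves", "payload": {"claw": [0.005,0.005,0.005,0.005,0.005,0.005,0.005,0.005,0.005,0.005,0.005,0.005], "xyz": [[-0.01,0.001,0],[-0.02175,0.0018,0],[-0.02175,0.0018,0],[-0.02175,0.0018,0],[-0.02175,0.0018,0],[-0.02175,0.0018,0],[-0.02175,0.0018,0],[-0.02175,0.0018,0],[-0.02175,0.0018,0],[-0.02175,0.0018,0],[-0.0117,0.0011,0.02],[0,0,0.02]], "twist": [[0,0,0],[0,0,0],[0,0,0],[0,0,0],[0,0,0],[0,0,0],[0,0,0],[0,0,0],[0,0,0],[0,0,0],[0,0,0],[0,0,0]]}}

```text
clock: 10.85
position: [0.5017, -0.0918, 0.221]
tool_rot: [3.141, 0.001, 1.358]
force: [0.5, 0.0, -1.3]
grip_width: 0.0113
finger_force: 58.6
```

```bash
python3 - <<'E'
from fit import *
o=bot.observe(); p=o['position'];yaw=o['tool_rot'][2]-np.pi/2; print(p.round(4),o['tool_rot'].round(3))
outs=[]
for c,(w,h) in(("side",(57,80)),("top",(57,80))):
    g=bot.grab_frame(c); q=proj(g,p-[0,0,.06])[0]; u,v=int(q[0]-28),int(q[1]-40); k=7
    im=cv2.resize(g["img"][v:v+h,u:u+w,::-1],None,fx=k,fy=k,interpolation=cv2.INTER_CUBIC)
    B=place(box(-.0025,.0025,-.015,.015,0,.095)+[.0035,0,0],p[0],p[1],yaw,p[2]-.1019)
    P=place(box(0,.008,-.03,.03,.105,.11),.5122,-.0913,-.2106)
    for b,cl in((B,(0,0,255)),(P,(0,255,0))):
        hh=cv2.convexHull(proj(g,b).astype(np.float32))[:,0]; cv2.polylines(im,[((hh-[u,v]+.5)*k).astype(int)],True,cl,1)
    outs.append(im)
cv2.imwrite("pics/over.png",np.hstack(outs))
E
```

```text
[ 0.5017 -0.0918  0.221 ] [3.141e+00 1.000e-03 1.358e+00]
```

View pics/over.png

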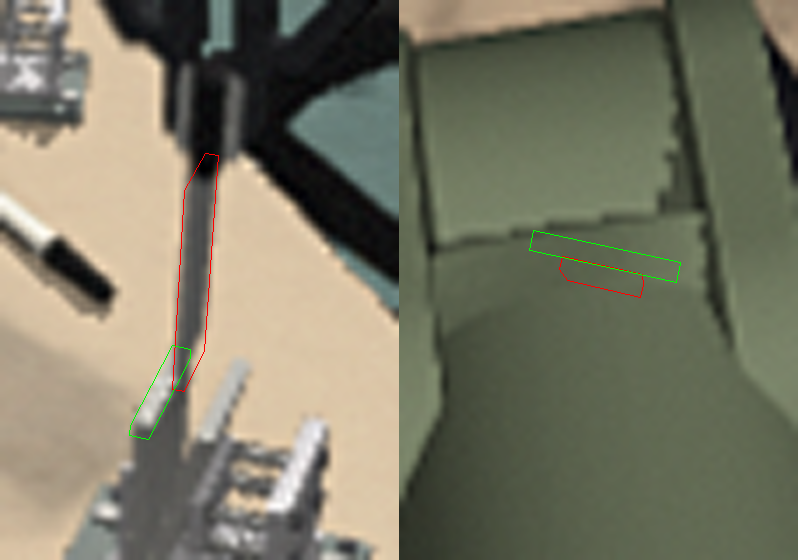

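The side view shows the tip at about (185,380), between the back plate edge (170,390) and the sprung plate (222,400), as predicted. I'll descend.

Emit:
{"api": "apply_moves", "payload": {"claw": [0.005,0.005,0.005,0.005,0.005,0.005,0.005,0.005,0.005], "xyz": [[0.0025,0,0.004],[0,0,0.005],[0,0,0.005],[0,0,0.005],[0,0,0.005],[0,0,0.005],[0,0,0.005],[0,0,0],[0,0,0]], "twist": [[0,0,0],[0,0,0],[0,0,0],[0,0,0],[0,0,0],[0,0,0],[0,0,0],[0,0,0],[0,0,0]]}}

```text
clock: 11.85
position: [0.5027, -0.0864, 0.1873]
tool_rot: [-3.141, -0.0, 1.36]
force: [-0.8, 0.0, -0.8]
grip_width: 0.0113
finger_force: 58.7
```

Emit:
{"api": "apply_moves", "payload": {"claw": [0.005,0.005,0.005,0.005,0.005,0.005,0.005,0.005,0.005], "xyz": [[0,0,0.005],[0,0,0.005],[0,0,0.005],[0,0,0.005],[0,0,0.005],[0,0,0.003],[0,0,0.002],[0,0,0],[0,0,0]], "twist": [[0,0,0],[0,0,0],[0,0,0],[0,0,0],[0,0,0],[0,0,0],[0,0,0],[0,0,0],[0,0,0]]}}

```text
clock: 12.75
position: [0.5027, -0.0864, 0.1574]
tool_rot: [-3.142, 0.0, 1.36]
force: [-0.3, -0.6, -1.4]
grip_width: 0.0112
finger_force: 58.7
```

Emit:
{"api": "apply_moves", "payload": {"claw": [0.005,0.005,0.005,0.005,0.005], "xyz": [[0,0,0.002],[0,0,0.002],[0,0,0.001],[0,0,0],[0,0,0]], "twist": [[0,0,0],[0,0,0],[0,0,0],[0,0,0],[0,0,0]]}}

```text
clock: 13.25
position: [0.5026, -0.0865, 0.1522]
tool_rot: [-3.141, 0.0, 1.36]
force: [0.2, 0.6, -2.7]
grip_width: 0.0114
finger_force: 58.5
```

Emit:
{"api": "apply_moves", "payload": {"claw": [0.005,0.005,0.005,0.005,0.005], "xyz": [[0,0,0.001],[0,0,0.001],[0,0,0.001],[0,0,0],[0,0,0]], "twist": [[0,0,0],[0,0,0],[0,0,0],[0,0,0],[0,0,0]]}}

```text
clock: 13.75
position: [0.5028, -0.0865, 0.1493]
tool_rot: [3.142, -0.0, 1.36]
force: [0.9, -0.0, 1.8]
grip_width: 0.0112
finger_force: 58.9
```

Emit:
{"api": "apply_moves", "payload": {"claw": [0.005,0.005,0.005,0.005,0.005], "xyz": [[0,0,0.001],[0,0,0.001],[0,0,0.001],[0,0,0],[0,0,0]], "twist": [[0,0,0],[0,0,0],[0,0,0],[0,0,0],[0,0,0]]}}

```text
clock: 14.25
position: [0.5028, -0.0865, 0.1463]
tool_rot: [3.142, 0.0, 1.36]
force: [0.4, -0.3, 3.1]
grip_width: 0.0116
finger_force: 59.0
```

Emit:
{"api": "apply_moves", "payload": {"claw": [0.005,0.005,0.005,0.005,0.005,0.005], "xyz": [[0,0,0.001],[0,0,0.001],[0,0,0.001],[0,0,0],[0,0,0],[0,0,0]], "twist": [[0,0,0],[0,0,0],[0,0,0],[0,0,0],[0,0,0],[0,0,0]]}}

```text
clock: 14.85
position: [0.5028, -0.0865, 0.1434]
tool_rot: [3.141, -0.0, 1.36]
force: [0.7, -0.2, 4.7]
grip_width: 0.0115
finger_force: 59.3
```

```bash
python3 - <<'E'
from fit import *
o=bot.observe(); p=o['position']; print([bot.observe()['force'].round(1)],p.round(4))
fs=[]
for _ in range(10):
    g=bot.grab_frame("side"); fs.append(bot.observe()['force'])
print(np.mean(fs,0).round(2))
q=proj(g,p-[0,0,.04])[0]; u,v=int(q[0]-40),int(q[1]-40)
cv2.imwrite("pics/end.png",cv2.resize(g["img"][v:v+80,u:u+80,::-1],None,fx=7,fy=7,interpolation=cv2.INTER_CUBIC))
E
```

```text
[array([ 0.7, -0.2,  4.7])] [ 0.5028 -0.0865  0.1434]
[ 0.45 -0.11  4.8 ]
```

View pics/end.png

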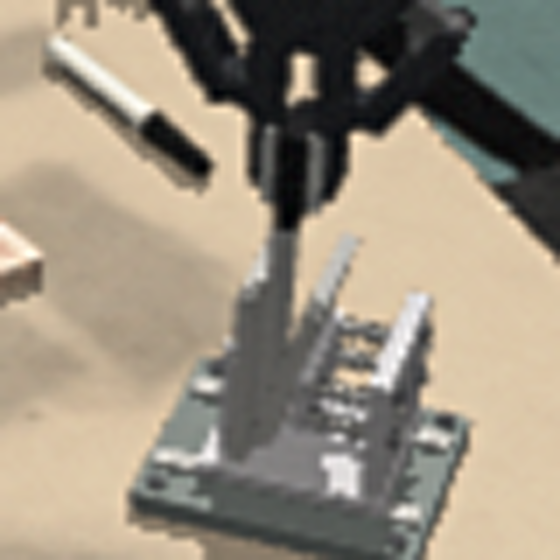

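The blade (285,270) sits between the plates, against the back plate, with the gauge still gripped. Vertical drag is about 6.3 N, which matches roughly 2 mm of give. I'll hand in.

```bash
python3 -c "
from workcell import bot
print(bot.job_done())"
```

```text
the job is handed in; nothing more can be done
None
```

I handed the job in with the gauge still held in the gripper, its blade about 68 mm down the throat and bevelled side to the sprung plate, which by depth and drag (about 6 N) has given roughly 2 mm; no verdict came back.

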